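# Stack the check weights on the lab balance

## Task

Check the bench balance: gently set the three steel disc weights on its round pan as one stack, largest at the bottom, then the medium, then the smallest, each lying flat and carefully centred on the pan and let go before the next one. Then press the balance's key fully down to store the reading and let it come back up, leaving the stack standing centred. Leave the bottle, the Petri dish and the tube rack where they are.

Things in the scene. Friction and masses are not known exactly. Their poses are not given: they have to be found in the camera images.
- disc_large: plain steel disc weight, diameter 60, 16 thick, about 0.36 kg; lies flat on the black rubber pad at the start. Origin: centre of its underside, z up through the disc
- disc_medium: plain steel disc weight, diameter 46, 14 thick, about 0.18 kg; lies flat on the pad. Origin: centre of its underside, z up
- disc_small: plain steel disc weight, diameter 34, 12 thick, about 0.09 kg; lies flat on the pad. Origin: centre of its underside, z up
- pan (a point): centre of the flat top face of the balance's round steel pan (diameter 120, face 60 above the table, does not move under load). The white balance body is 220 deep (x) by 170 wide (y), its top 46 above the table; the pan centre lies 35 behind the body's centre (+x). Axes: z up, x from the key end towards the back of the balance
- key_top (a point): centre of the top of the balance's only key, a round grey push button of diameter 24 standing 9 proud of a round housing of diameter 40 (key top 67 above the table), at the front of the balance, 113 in front of the pan centre and 45 to the left of it (seen from the key end). The point moves with the key
- key (a joint): travel of the key in m: 0 up, 0.005 fully down; a spring returns it, about 4 N pushes it down
- pad: black rubber pad 220 x 220, 3 thick, fixed to the table, on which the discs lie at the start at least 85 apart centre to centre. Origin: centre of its underside
- bottle: bystander: closed brown bottle, diameter 60, 130 tall, upright. Origin: centre of its underside, z up
- dish: bystander: closed clear Petri dish, diameter 91, 16 tall. Origin: centre of its underside, z up
- rack: bystander: grey tube rack 60 x 100 x 35 with six capped tubes reaching to 62 above the table. Origin: centre of its underside, z up
Things that resemble listed ones, but are neither listed nor needed, are in the scene too. What is shaped like the disc_medium but orange is not meant.

How it is judged:
On the way, in this order (a step that is already met when the one before it is completed fails the run):
1. the large disc lies flat on the pan, centred and let go (horizontal distance between disc_large and pan below 0.007 m and z of disc_large in the frame of pan between -0.003 and 0.003 m and angle between disc_large's own z axis and vertical below 0.06 rad and linear speed of disc_large below 0.02 m/s and contact force between the fingers and disc_large below 0.1 N), for 0.2 s.
2. the medium disc lies flat and centred on the large one, let go (all of step 1 and horizontal distance between disc_medium and pan below 0.007 m and z of disc_medium in the frame of pan between 0.013 and 0.019 m and angle between disc_medium's own z axis and vertical below 0.06 rad and linear speed of disc_medium below 0.02 m/s and contact force between the fingers and disc_medium below 0.1 N), for 0.2 s.
3. the small disc lies flat and centred on top, let go (all of step 2 and horizontal distance between disc_small and pan below 0.007 m and z of disc_small in the frame of pan between 0.027 and 0.033 m and angle between disc_small's own z axis and vertical below 0.06 rad and linear speed of disc_small below 0.02 m/s and contact force between the fingers and disc_small below 0.1 N), for 0.2 s.
4. the key is pressed down while the finished stack stands on the pan (all of step 3 and value of joint key above 0.0035 m), for 0.03 s.
At the end, for the whole second after the job is handed in: The large disc lies on the pan, the medium on the large, the small on the medium, each flat (within 0.06 rad and 3 mm in height), its centre within 7 mm of the pan's centre horizontally, at rest and released; the key is back up (under 1.5 mm of travel) (all of step 3 and value of joint key below 0.0015 m); the robot touches nothing.
It fails at once if a disc is dropped or slammed onto the pan or stack (faster than 0.4 m/s within 25 mm above its resting place there) ((horizontal distance between disc_large and pan below 0.06 m and z of disc_large in the frame of pan between -0.004 and 0.025 m and linear speed of disc_large above 0.4 m/s) or (horizontal distance between disc_medium and pan below 0.06 m and z of disc_medium in the frame of pan between 0.012 and 0.041 m and linear speed of disc_medium above 0.4 m/s) or (horizontal distance between disc_small and pan below 0.06 m and z of disc_small in the frame of pan between 0.026 and 0.055 m and linear speed of disc_small above 0.4 m/s)).
It fails at once if the bottle is moved more than 30 mm or tipped over (distance of bottle from where it was at the start of the episode above 0.03 m or angle between bottle's own z axis and vertical above 0.5 rad).
It fails at once if the Petri dish is moved more than 30 mm or tipped over (distance of dish from where it was at the start of the episode above 0.03 m or angle between dish's own z axis and vertical above 0.5 rad).
It fails at once if the tube rack is moved more than 30 mm or tipped over (distance of rack from where it was at the start of the episode above 0.03 m or angle between rack's own z axis and vertical above 0.5 rad).
It also fails if it takes over 72 s, if anything falls off the work surface, if the arm or the gripper's body presses on something with over 40 N, if the wrist force passes 120 N, or if a joint passes its speed limit or range.

## Robot

A 6-joint arm with a two-finger parallel gripper is mounted at the origin on the work surface. World frame = base frame: x ahead of the robot, y to its left, z up, the work surface at z = 0. Lengths are in m, angles in rad, forces in N, time in s.
With the tool pointing down it reaches from about 0.4 to 0.825 m from the base axis. Payload 7 kg.
Tool frame: the origin (TCP) lies between the finger pads; the fingertips stand 14 mm ahead of it and the grasp point (between the pads) lies 5 mm behind it (r.tips_ahead is the distance from the TCP to the fingertips, in m); z points along the fingers, y is the direction in which the jaws open and shut (so a half turn about z gives the same grasp; the last joint's range is limited). The gripper opens to 88 mm and grips with 3 to 60 N. Pads are 19 mm wide; open, the fingers measure 130 mm over their backs; the gripper's body (78 mm by 193 mm) begins 47 mm behind the grasp point.
Start: joints at [1.492, 0.359, 0.012, 0, -1.224, -0.288], TCP at [0.242, 0.63, 0.241] pointing down, gripper open.
Joint ranges: [-3.07, 3.07], [-1.43, 2.12], [-1.02, 1.25], [-3.03, 1.67], [-3.05, -0], [-3.03, 3.03]. Speed limits (rad/s): [2.39, 2.39, 3.01, 3.14, 3.14, 3.14].

## Interface

Orientations are given as a rotation vector (axis times angle).
In Python, from bench import r gives the robot as it stands.
- The arm moves only by the tool play_rows, never from a script. Its argument "targets" is a list of rows, each a list of 3 entries, a list of its own where there are three numbers: the shift along the tool's x, y, z in m, then the turn, a rotation vector about the tool's x, y, z in rad, then the finger opening in m, from 0 to 0.0876. In form: [[[x, y, z], [rx, ry, rz], hand], ...]. A call has 1 to 5 rows; each row is the pose to reach, as a shift and turn from the pose commanded when the call began, along the tool's axes at that moment; what a row does not reach only later rows make up. A row lasts 1/8 s, in which the tool goes at most 62.5 mm and 10.7 degrees, less where a joint would pass 70% of its speed; a pose out of reach is approached as far as the arm can. A call with a gripper value outside its range is refused whole. The fingers move at their own pace and stop on an object; the grip force is fixed at half the most. Time passes only in rows, so rows that repeat a pose let the fingers close. It gives the time, the measured TCP pose, the force and the opening at its end, in the units of the state.
- r.sense(): the state, without advancing time (a new reading comes with each control period).
- r.grab_frame(name): name is "scene" or "top"; returns (picture, depth): 384x512x3 uint8, blue, green, red; 384x512 float32, m along the optical axis (not along the pixel's ray), 0 where there is no reading.
- r.camera_params(name): a dict with "intrinsics" (3x3 intrinsics, pixels), "D" ([k1, k2, p1, p2, k3] as OpenCV has them; the pictures are not rectified), "extrinsics" (4x4, takes a point from camera to world coordinates). Camera axes: x right, y up, looking along -z (the intrinsics and any distortion apply to the point x, -y, -z); pixel columns grow to the right and rows downward; lengths in m; the calibration is good to about 2 mm. A picture is of the moment at which its call begins. camera_params takes no time and is no camera call.
- r.hand_in(): hands the job in, once; it reports no verdict.
The state is a dict: "time": time; "joint_pos": joint angles; "qvel": joint speeds; "effort": joint torques, N m; "eef_pos": TCP position; "ee_rot": TCP orientation; "force": force on the tool from outside, world axes, zero at the start; "ft_torque": the same for the moment, N m; "grip_width": opening from 0.0 (shut) to 1.0 (fully open).
Only numpy, scipy, OpenCV 4.12 (cv2) and the standard library are available. Lean on these libraries where they do the work, as an engineer would, in place of code of your own. Each camera call takes 0.05 s, during which the arm holds its last target.

## Working session

There is one attempt and no reset: what is moved stays moved. The work goes in short steps, Python scripts to look and compute and a tool call to move; the robot and the scene stay as the last step left them, time stands still between calls to the robot, and variables do not carry over. Pictures are saved under pics/ and viewed, and the job is handed in when it is done.

Besides the shell and the picture viewer there is one more tool, called after "Emit:" as name(argument=value, ...) on one line, values as JSON. play_rows: Moves the arm, as the interface text tells. Its arguments: {"type":"object","properties":{"targets":{"type":"array"}},"required":["targets"]}

```bash
mkdir -p pics; ls; python3 - <<'E'
from bench import r
import cv2,numpy as np
np.set_printoptions(precision=4,suppress=True)
s=r.sense();print(s, r.tips_ahead)
for n in("scene","top"):
    p,d=r.grab_frame(n);cv2.imwrite(f"pics/{n}0.png",p);np.savez(f"{n}0.npz",p=p,d=d)
    print(r.camera_params(n))
E
```

```text
pics
{'time': 0.0, 'joint_pos': array([ 1.4921,  0.3594,  0.0111, -0.0004, -1.2241, -0.2881]), 'qvel': array([ 0.0001, -0.0021,  0.0009, -0.0021,  0.0001,  0.0008]), 'effort': array([ -0.0023, -58.2707,  29.3049,   6.997 ,   0.0068,  -0.0002]), 'eef_pos': array([0.2419, 0.6297, 0.2396]), 'ee_rot': array([ 3.0873, -0.5728, -0.0003]), 'force': array([-1.0814,  0.1839, -0.798 ]), 'ft_torque': array([-0.0446, -0.0169,  0.0186]), 'grip_width': 0.9991869190122507} 0.014
{'intrinsics': array([[408.3545,   0.    , 254.1636],
       [  0.    , 408.3545, 192.8672],
       [  0.    ,   0.    ,   1.    ]]), 'D': array([-0.0843,  0.    ,  0.    ,  0.    ,  0.    ]), 'extrinsics': array([[-0.8815, -0.3917,  0.2637,  0.7653],
       [ 0.4721, -0.7422,  0.4757,  0.3592],
       [ 0.0094,  0.5438,  0.8392,  0.6743],
       [ 0.    ,  0.    ,  0.    ,  1.    ]])}
{'intrinsics': array([[387.016 ,   0.    , 252.8209],
       [  0.    , 387.016 , 198.8242],
       [  0.    ,   0.    ,   1.    ]]), 'D': array([-0.0894,  0.    ,  0.    ,  0.    ,  0.    ]), 'extrinsics': array([[ 0.1337,  0.9662, -0.2206,  0.3738],
       [-0.991 ,  0.1293, -0.0343, -0.0098],
       [-0.0046,  0.2232,  0.9748,  0.9475],
       [ 0.    ,  0.    ,  0.    ,  1.    ]])}
```

View pics/scene0.png

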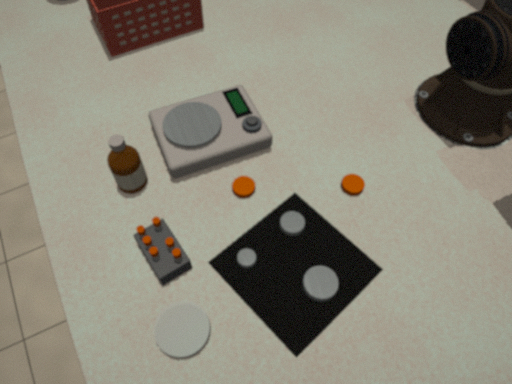

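View pics/top0.png

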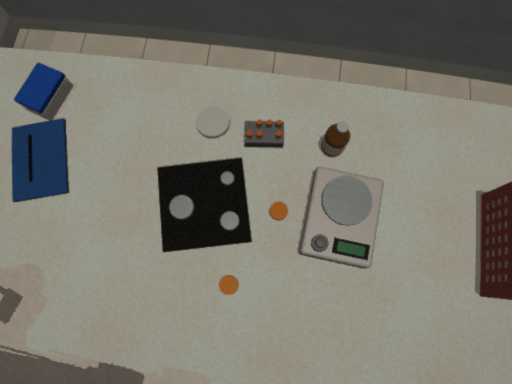

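Both views show the three grey discs on the black pad. In the scene view, large is at (320,282), medium at (292,222) and small at (247,257). In the top view they are at (181,207), (230,220) and (227,178). The two orange discs, at (243,187) and (352,185) in the scene view, are decoys and lie off the pad. The balance pan is at (192,125) in the scene view and (347,200) in the top view; the key is at (251,124) and (320,242).

```bash
cat > h.py <<'E'
import cv2,numpy as np
from bench import r
np.set_printoptions(precision=4,suppress=True)
def cast(n,px,z):
    c=r.camera_params(n);u=cv2.undistortPoints(np.float64(px).reshape(-1,1,2),c["intrinsics"],c["D"]).reshape(-1,2)
    d=np.c_[u[:,0],-u[:,1],-np.ones(len(u))]@c["extrinsics"][:3,:3].T;o=c["extrinsics"][:3,3]
    return o+d*((z-o[2])/d[:,2])[:,None]
def circ(P):
    A=np.c_[2*P[:,:2],np.ones(len(P))];s=np.linalg.lstsq(A,(P[:,:2]**2).sum(1),rcond=None)[0]
    rr=np.sqrt(s[2]+s[0]**2+s[1]**2);res=np.hypot(*(P[:,:2]-s[:2]).T)-rr
    return s[:2],rr,res.std()
def proj(n,P):
    c=r.camera_params(n);E=c["extrinsics"];q=(np.float64(P).reshape(-1,3)-E[:3,3])@E[:3,:3]
    q[:,1:]*=-1
    return cv2.projectPoints(q,np.zeros(3),np.zeros(3),c["intrinsics"],c["D"])[0].reshape(-1,2)
E
python3 - <<'E'
from h import *
for n,seeds in (("scene",{"L":(320,282),"M":(292,222),"S":(247,257)}),("top",{"L":(181,207),"M":(230,220),"S":(227,178)})):
    p=np.load(f"{n}0.npz")["p"];g=cv2.cvtColor(p,cv2.COLOR_BGR2GRAY)
    for k,s in seeds.items():
        h={"L":.019,"M":.017,"S":.015}[k]
        G=g[s[1],s[0]];m=(g>G*0.6).astype(np.uint8)
        _,lab=cv2.connectedComponents(m);m=(lab==lab[s[1],s[0]]).astype(np.uint8)
        c=max(cv2.findContours(m,0,cv2.CHAIN_APPROX_NONE)[0],key=cv2.contourArea)[:,0]
        print(n,k,G,len(c),cv2.boundingRect(c),circ(cast(n,c,h)))
    b=p.copy()
ims=[]
p=np.load("scene0.npz")["p"];a=cv2.resize(p[75:190,140:280],None,fx=4,fy=4,interpolation=2)
cv2.imwrite("pics/bal_s.png",a)
p=np.load("top0.npz")["p"];a=cv2.resize(p[160:275,290:395],None,fx=5,fy=5,interpolation=2)
cv2.imwrite("pics/bal_t.png",a)
p=np.load("scene0.npz")["p"];a=cv2.resize(p[190:355,205:385],None,fx=3.5,fy=3.5,interpolation=2)
cv2.imwrite("pics/pad_s.png",a)
E
```

```text
scene L 126 97 (303, 265, 36, 35) (array([0.5445, 0.1973]), np.float64(0.02945297938776747), np.float64(0.000544900089193604))
scene M 124 65 (280, 211, 25, 22) (array([0.5267, 0.0743]), np.float64(0.022374481017043705), np.float64(0.0005032662344882559))
scene S 131 51 (237, 248, 19, 18) (array([0.6333, 0.0962]), np.float64(0.016225332520406113), np.float64(0.0005062037833239254))
top L 115 66 (169, 195, 25, 24) (array([0.5416, 0.1957]), np.float64(0.02903255793363341), np.float64(0.0006875055030900399))
top M 121 51 (220, 211, 19, 19) (array([0.5242, 0.0726]), np.float64(0.021974128240794113), np.float64(0.0006608932604048686))
top S 119 34 (221, 172, 13, 13) (array([0.6303, 0.0945]), np.float64(0.015586204189554573), np.float64(0.0006244404009008085))
```

View pics/bal_s.png

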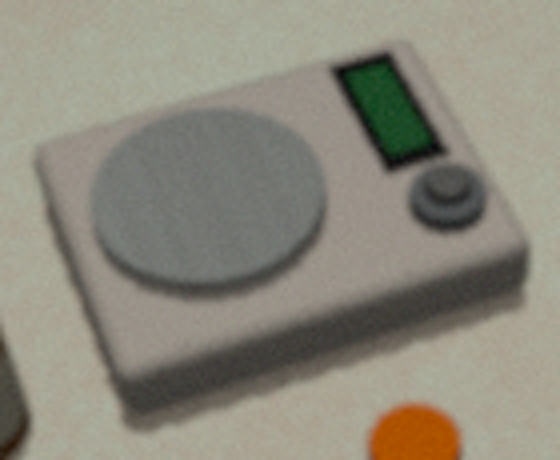

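View pics/bal_t.png

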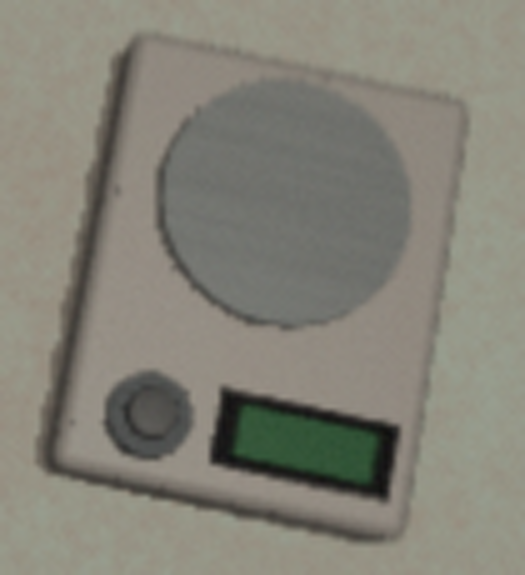

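View pics/pad_s.png

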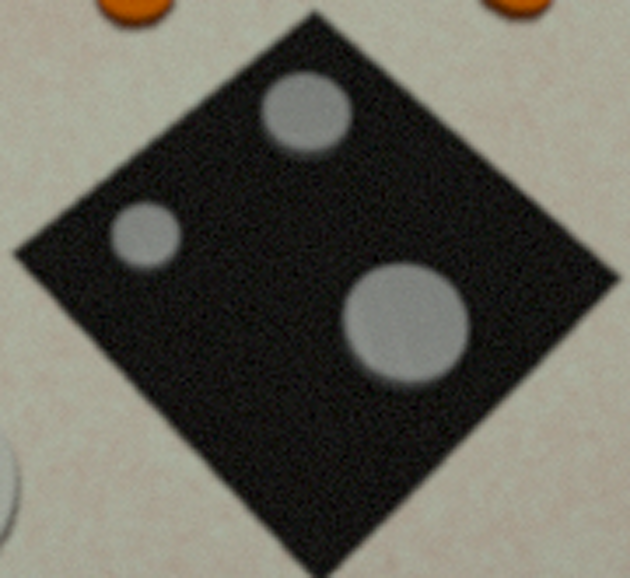

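The pad crop shows three bare grey discs with clearly different radii (about 29, 22 and 16 mm), so these are the ones meant. The orange ones are excluded. Next is the pan and key.

```bash
python3 - <<'E'
from h import *
for n,s,k in (("scene",(192,125),(252,123)),("top",(347,200),(320,242))):
    p=np.load(f"{n}0.npz")["p"];f=cv2.GaussianBlur(p,(3,3),0).astype(int)
    rb=f[...,2]-f[...,0]
    print(n,rb[s[1],s[0]],np.percentile(rb[s[1]-50:s[1]+50,s[0]-50:s[0]+50],[5,25,50,75,95]))
    # pan edge by radial search for max gradient of r-b
    def edge(c0,z,R,col):
        out=[];c=cast(n,[c0],z)[0]
        for _ in range(4):
            pts=[]
            for a in np.linspace(0,2*np.pi,120,endpoint=False):
                t=np.arange(R-.010,R+.010,.0005)
                q=proj(n,np.c_[c[0]+t*np.cos(a),c[1]+t*np.sin(a),np.full(len(t),z)]).astype(np.float32)
                v=cv2.remap(col.astype(np.float32),q[:,0].reshape(1,-1),q[:,1].reshape(1,-1),1)[0]
                g=np.gradient(cv2.GaussianBlur(v.reshape(1,-1),(9,1),0)[0]);i=np.argmax(g[2:-2])+2
                pts.append([c[0]+t[i]*np.cos(a),c[1]+t[i]*np.sin(a)])
            pts=np.array(pts);keep=np.ones(len(pts),bool)
            for _ in range(4):
                cc,rr,_s=circ(pts[keep]);e=np.abs(np.hypot(*(pts-cc).T)-rr);keep=e<max(.001,2*np.median(e))
            c=cc
        return cc,rr,_s,keep.sum()
    print(n,"pan",edge(s,.06,.06,rb))
    print(n,"hous",edge(k,.058,.02,cv2.cvtColor(p,6)))
    # other things: orange-free dims
    d=np.load(f"{n}0.npz")["d"];print(d[s[1],s[0]],d[k[1],k[0]])
E
```

```text
scene 1 [ 1.  7. 15. 17. 21.]
scene pan (array([ 0.6053, -0.1954]), np.float64(0.06095474657852505), np.float64(0.0010216847907962364), np.int64(98))
scene hous (array([ 0.4985, -0.1383]), np.float64(0.02115573252249057), np.float64(0.0009010344567981365), np.int64(104))
0.819722 0.815987
top 3 [ 3.  9. 15. 17. 18.]
top pan (array([ 0.6015, -0.1981]), np.float64(0.060348807545487076), np.float64(0.0005003331339740783), np.int64(104))
top hous (array([ 0.4926, -0.144 ]), np.float64(0.020546092183298705), np.float64(0.00042552056117303787), np.int64(111))
0.90754366 0.8794068
```

```bash
cat >> h.py <<'E'
from scipy.spatial.transform import Rotation as Ro
def go(x,y,z,yaw=0.0):
    s=r.sense();R=Ro.from_rotvec(s["ee_rot"]);T=Ro.from_euler("z",yaw)*Ro.from_rotvec([np.pi,0,0])
    t=np.array([x,y,z])
    print("t",s["time"],"pos",s["eef_pos"],"yaw",np.degrees(np.arctan2(R.as_matrix()[1,0],R.as_matrix()[0,0])),"w",s["grip_width"]*.0876,"F",s["force"])
    print("shift",R.inv().apply(t-s["eef_pos"]),"turn",(R.inv()*T).as_rotvec(),"dist",np.linalg.norm(t-s["eef_pos"]))
E
python3 - <<'E'
from h import *
for n,px,z in [("top",(333,150),0),("scene",(131,187),0),("top",(264,140),0.01),("top",(278,211),.014),("top",(229,285),.014),("top",(213,122),.016),("top",(343,128),.13)]:
    print(n,px,cast(n,[px],z)[0])
go(.5430,.1965,.14)
E
```

```text
top (333, 150) [ 0.7448 -0.1655 -0.    ]
scene (131, 187) [ 0.7642 -0.15    0.    ]
top (264, 140) [0.7441 0.0154 0.01  ]
top (278, 211) [ 0.5628 -0.0424  0.014 ]
top (229, 285) [0.3703 0.0509 0.014 ]
top (213, 122) [0.774 0.153 0.016]
top (343, 128) [ 0.7501 -0.1625  0.13  ]
t 0.1 pos [0.242  0.6297 0.2397] yaw -21.022596974147014 w 0.0874008115734727 F [-0.5432 -0.2073 -0.309 ]
shift [0.4364 0.2963 0.1002] turn [ 0.0014  0.0001 -0.3669] dist 0.5368915311921993
```

Emit:
play_rows(targets=[[[0.04, 0.027, 0], [0, 0, -0.07], 0.0876], [[0.085, 0.058, 0.01], [0, 0, -0.15], 0.0876], [[0.13, 0.088, 0.02], [0, 0, -0.22], 0.0876], [[0.175, 0.118, 0.03], [0, 0, -0.3], 0.0876], [[0.22, 0.148, 0.04], [0, 0, -0.367], 0.0876]])

```text
time: 0.72
eef_pos: [0.395, 0.4113, 0.2001]
ee_rot: [3.141, 0.004, -0.0]
force: [1.7, 0.9, -0.5]
grip_width: 1.0
```

```bash
python3 -c "
from h import *
go(.5430,.1965,.10);print(r.sense()['joint_pos'])"
```

```text
t 0.725 pos [0.395  0.4113 0.2001] yaw 0.16231721993333065 w 0.08758721369706031 F [ 1.7369  0.9345 -0.5323]
shift [0.1474 0.2152 0.1001] turn [0.0002 0.0002 0.0028] dist 0.2794339583360334
[ 1.1487  0.2181 -0.2812 -0.0001 -1.0717  0.425 ]
```

Emit:
play_rows(targets=[[[0.03, 0.042, 0.02], [0, 0, 0], 0.0876], [[0.06, 0.085, 0.04], [0, 0, 0], 0.0876], [[0.09, 0.13, 0.06], [0, 0, 0], 0.0876], [[0.12, 0.175, 0.085], [0, 0, 0], 0.0876], [[0.147, 0.215, 0.1], [0, 0, 0], 0.0876]])

```text
time: 1.35
eef_pos: [0.5416, 0.196, 0.0991]
ee_rot: [3.141, -0.0, -0.002]
force: [-0.5, 0.4, 0.5]
grip_width: 0.996
```

Emit:
play_rows(targets=[[[0, 0, 0], [0, 0, 0], 0.0876], [[0, 0, 0], [0, 0, 0], 0.0876]])

```text
time: 1.6
eef_pos: [0.5414, 0.1979, 0.1004]
ee_rot: [3.141, -0.001, -0.001]
force: [-0.1, 0.5, 0.2]
grip_width: 0.997
```

```bash
python3 -c "
from h import *
go(.5430,.1965,.0205);print(r.sense()['joint_pos'])"
```

```text
t 1.6 pos [0.5414 0.1979 0.1004] yaw -0.03693806244718619 w 0.08732444658130063 F [-0.0982  0.498   0.2316]
shift [0.0016 0.0014 0.0799] turn [ 0.0003  0.0003 -0.0006] dist 0.07993364498958885
[ 0.6896  0.3278 -0.3871  0.     -0.8563  0.8806]
```

Emit:
play_rows(targets=[[[0.001, 0.001, 0.025], [0, 0, 0], 0.0876], [[0.0016, 0.0014, 0.05], [0, 0, 0], 0.0876], [[0.0016, 0.0014, 0.07], [0, 0, 0], 0.0876], [[0.0016, 0.0014, 0.08], [0, 0, 0], 0.0876], [[0.0016, 0.0014, 0.08], [0, 0, 0], 0.0876]])

```text
time: 2.22
eef_pos: [0.5426, 0.1973, 0.0205]
ee_rot: [3.141, 0.002, -0.001]
force: [-0.3, 0.3, -0.6]
grip_width: 1.002
```

Emit:
play_rows(targets=[[[0, 0, 0], [0, 0, 0], 0.07], [[0, 0, 0], [0, 0, 0], 0.06], [[0, 0, 0], [0, 0, 0], 0.055], [[0, 0, 0], [0, 0, 0], 0.05], [[0, 0, 0], [0, 0, 0], 0.05]])

```text
time: 2.85
eef_pos: [0.5432, 0.1967, 0.021]
ee_rot: [-3.141, -0.0, -0.001]
force: [-2.1, -0.2, 4.1]
grip_width: 0.67
```

```bash
python3 -c "
from h import *
go(.5430,.1965,.0205)"
```

```text
t 2.85 pos [0.5432 0.1967 0.021 ] yaw 0.009644385089593603 w 0.0587086758014067 F [-2.0568 -0.2193  4.1465]
shift [-0.0002  0.0002  0.0005] turn [-0.0003 -0.0005  0.0002] dist 0.0005985258298490529
```

Emit:
play_rows(targets=[[[0, 0, -0.01], [0, 0, 0], 0.05], [[0, 0, -0.035], [0, 0, 0], 0.05], [[0, 0.01, -0.065], [0, 0, 0], 0.05], [[0.005, 0.04, -0.095], [0, 0, 0], 0.05], [[0.01, 0.08, -0.115], [0, 0, 0], 0.05]])

```text
time: 3.48
eef_pos: [0.5532, 0.1165, 0.1371]
ee_rot: [-3.141, -0.003, -0.001]
force: [0.3, 0.3, -3.3]
grip_width: 0.676
```

```bash
python3 -c "
from h import *
go(.6030,-.1970,.14)"
```

```text
t 3.475 pos [0.5532 0.1165 0.1371] yaw 0.09575371285368166 w 0.059199562500206256 F [ 0.3301  0.3496 -3.2618]
shift [ 0.0493  0.3135 -0.003 ] turn [-0.0006 -0.0009  0.0017] dist 0.3173991484834379
```

Emit:
play_rows(targets=[[[0.007, 0.045, 0], [0, 0, 0], 0.05], [[0.014, 0.09, 0], [0, 0, 0], 0.05], [[0.021, 0.135, 0], [0, 0, 0], 0.05], [[0.028, 0.18, 0], [0, 0, 0], 0.05], [[0.035, 0.225, 0], [0, 0, 0], 0.05]])

```text
time: 4.1
eef_pos: [0.5876, -0.1098, 0.1356]
ee_rot: [-3.141, -0.0, 0.001]
force: [0.6, 1.2, -3.4]
grip_width: 0.677
```

Emit:
play_rows(targets=[[[0.006, 0.035, 0], [0, 0, 0], 0.05], [[0.01, 0.065, 0], [0, 0, 0], 0.05], [[0.013, 0.083, 0], [0, 0, 0], 0.05], [[0.014, 0.0885, 0], [0, 0, 0], 0.05], [[0.014, 0.0885, 0], [0, 0, 0], 0.05]])

```text
time: 4.72
eef_pos: [0.6019, -0.1966, 0.1354]
ee_rot: [-3.141, 0.0, 0.001]
force: [-0.3, -0.4, -3.8]
grip_width: 0.675
```

```bash
python3 -c "
from h import *
go(.6030,-.1970,.0780)
p,d=r.grab_frame('scene');cv2.imwrite('pics/h1.png',cv2.resize(p[40:230,90:330],None,fx=3,fy=3,interpolation=2))"
```

```text
t 4.725 pos [ 0.6019 -0.1966  0.1354] yaw -0.003690131058709207 w 0.05910183120177959 F [-0.2524 -0.383  -3.7939]
shift [0.0011 0.0004 0.0574] turn [-0.0002  0.0004 -0.0001] dist 0.057423761047095054
```

View pics/h1.png

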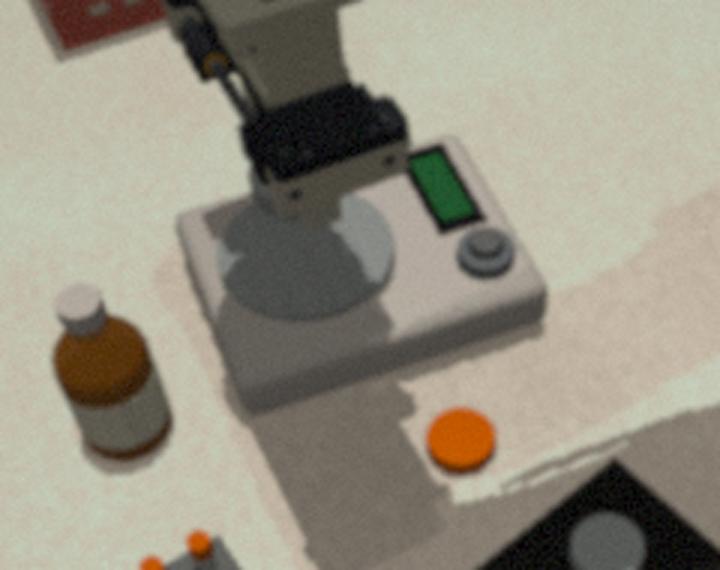

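Emit:
play_rows(targets=[[[0.001, 0, 0.015], [0, 0, 0], 0.05], [[0.001, 0.0004, 0.03], [0, 0, 0], 0.05], [[0.001, 0.0004, 0.042], [0, 0, 0], 0.05], [[0.001, 0.0004, 0.05], [0, 0, 0], 0.05], [[0.001, 0.0004, 0.053], [0, 0, 0], 0.05]])

```text
time: 5.4
eef_pos: [0.6028, -0.1972, 0.0817]
ee_rot: [-3.142, -0.0, 0.002]
force: [-0.1, -0.9, -3.3]
grip_width: 0.676
```

Emit:
play_rows(targets=[[[0, 0, 0.0015], [0, 0, 0], 0.05], [[0, 0, 0.0025], [0, 0, 0], 0.05], [[0, 0, 0.0035], [0, 0, 0], 0.05], [[0, 0, 0.004], [0, 0, 0], 0.05]])

```text
time: 5.9
eef_pos: [0.6032, -0.1973, 0.0788]
ee_rot: [3.142, 0.0, 0.001]
force: [0.5, -0.0, -4.2]
grip_width: 0.678
```

```bash
python3 -c "
from h import *
go(.6030,-.1970,.0778)"
```

```text
t 5.9 pos [ 0.6032 -0.1973  0.0788] yaw 0.010250125180083823 w 0.05942914092369095 F [ 0.535  -0.0324 -4.2061]
shift [-0.0002 -0.0003  0.001 ] turn [ 0.     -0.0004  0.0002] dist 0.0010136882740825884
```

Emit:
play_rows(targets=[[[0, 0, 0.0005], [0, 0, 0], 0.05], [[0, 0, 0.001], [0, 0, 0], 0.05], [[0, 0, 0.0012], [0, 0, 0], 0.05], [[0, 0, 0.0012], [0, 0, 0], 0.05]])

```text
time: 6.4
eef_pos: [0.6032, -0.1973, 0.078]
ee_rot: [3.141, 0.001, 0.001]
force: [-2.5, 1.4, 6.0]
grip_width: 0.675
```

Emit:
play_rows(targets=[[[0, 0, 0], [0, 0, 0], 0.062], [[0, 0, 0], [0, 0, 0], 0.068], [[0, 0, 0], [0, 0, 0], 0.078], [[0, 0, 0], [0, 0, 0], 0.0876], [[0, 0, 0], [0, 0, 0], 0.0876]])

```text
time: 7.02
eef_pos: [0.6031, -0.1972, 0.0773]
ee_rot: [3.142, 0.0, -0.0]
force: [0.7, -0.1, 0.4]
grip_width: 0.984
```

Emit:
play_rows(targets=[[[0, 0, -0.01], [0, 0, 0], 0.0876], [[0, 0, -0.03], [0, 0, 0], 0.0876], [[0, -0.01, -0.055], [0, 0, 0], 0.0876], [[-0.02, -0.05, -0.08], [0, 0, 0], 0.0876], [[-0.03, -0.1, -0.08], [0, 0, 0], 0.0876]])

```text
time: 7.65
eef_pos: [0.5738, -0.0969, 0.1603]
ee_rot: [-3.141, 0.002, -0.007]
force: [1.5, 1.3, -0.6]
grip_width: 1.0
```

```bash
python3 -c "
from h import *
go(.5255,.0735,.1)"
```

```text
t 7.65 pos [ 0.5738 -0.0969  0.1603] yaw -0.0740876151592664 w 0.08760509822849985 F [ 1.5182  1.2632 -0.5903]
shift [-0.0488 -0.1703  0.0601] turn [-0.0002 -0.0046 -0.0013] dist 0.1871068635206928
```

Emit:
play_rows(targets=[[[-0.012, -0.045, 0.01], [0, 0, 0], 0.0876], [[-0.026, -0.095, 0.03], [0, 0, 0], 0.0876], [[-0.04, -0.14, 0.045], [0, 0, 0], 0.0876], [[-0.0488, -0.17, 0.06], [0, 0, 0], 0.0876], [[-0.0488, -0.17, 0.06], [0, 0, 0], 0.0876]])

```text
time: 8.28
eef_pos: [0.5235, 0.0744, 0.0972]
ee_rot: [3.141, 0.005, -0.001]
force: [0.9, -1.6, 0.2]
grip_width: 0.997
```

```bash
python3 - <<'E'
from h import *
for n in("scene","top"):
    p,d=r.grab_frame(n);np.savez(f"{n}1.npz",p=p,d=d)
    q=p[75:190,140:280] if n=="scene" else p[140:275,260:395]
    cv2.imwrite(f"pics/{n}1.png",cv2.resize(q,None,fx=4,fy=4,interpolation=2))
go(.5255,.0735,.0195)
E
```

```text
t 8.375 pos [0.5246 0.0731 0.098 ] yaw 0.0869086304688082 w 0.08769565875530083 F [ 0.0211  0.2607 -0.6024]
shift [ 0.0009 -0.0004  0.0785] turn [-0.0001 -0.0007  0.0015] dist 0.0785436312844462
```

View pics/scene1.png

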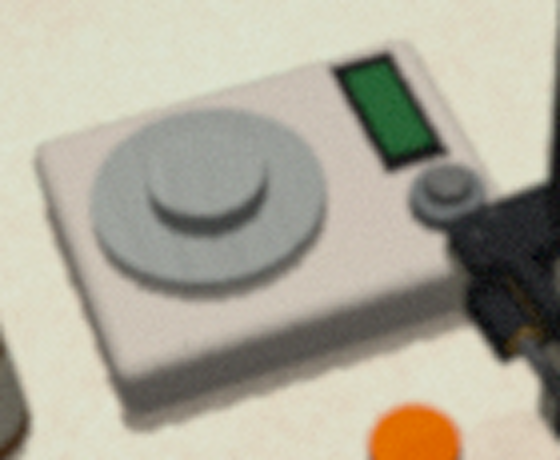

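View pics/top1.png

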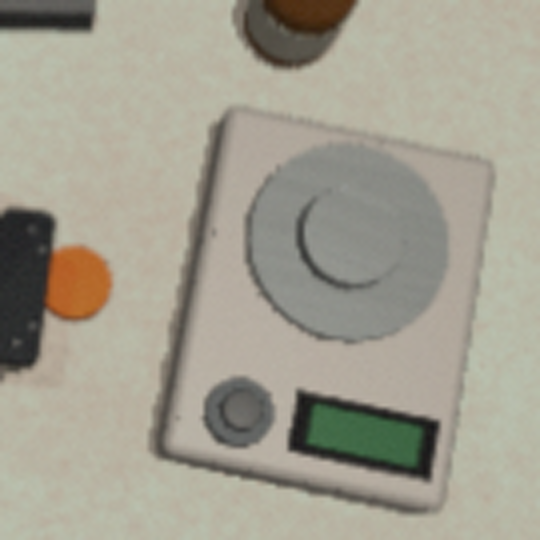

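```bash
cat >> h.py <<'E'
from scipy.optimize import least_squares
def arc(n,img,c0,z,R,half=75,sgn=-1,span=.006):
    """near-side edge arc (towards camera): bright top -> dark side going outwards, fixed-radius circle fit"""
    g=cv2.cvtColor(img,6).astype(np.float32);E=r.camera_params(n)["extrinsics"][:3,3];c=np.array(c0,float)
    for _ in range(4):
        a0=np.arctan2(E[1]-c[1],E[0]-c[0]);pts=[]
        for a in a0+np.radians(np.linspace(-half,half,60)):
            t=np.arange(R-span,R+span,.0004)
            q=proj(n,np.c_[c[0]+t*np.cos(a),c[1]+t*np.sin(a),np.full(len(t),z)]).astype(np.float32)
            v=cv2.remap(g,q[:,0].reshape(1,-1),q[:,1].reshape(1,-1),1)[0]
            d=sgn*np.gradient(cv2.GaussianBlur(v.reshape(1,-1),(7,1),0)[0]);i=np.argmax(d[2:-2])+2
            pts.append([c[0]+t[i]*np.cos(a),c[1]+t[i]*np.sin(a)])
        pts=np.array(pts)
        s=least_squares(lambda x:np.hypot(*(pts-x).T)-R,c,loss="soft_l1",f_scale=.0005);c=s.x
    return c,np.std(s.fun)
E
python3 - <<'E'
from h import *
for n in("scene","top"):
    p=np.load(n+"1.npz")["p"];
    for c0 in ((.603,-.197),(.607,-.194)):
        print(n,"disc",arc(n,p,c0,.076,.030),"pan",arc(n,p,c0,.060,.060), "base", arc(n,p,c0,.060,.030,sgn=1))
E
```

```text
scene disc (array([ 0.6039, -0.197 ]), np.float64(0.000867779680982264)) pan (array([ 0.6043, -0.1993]), np.float64(0.0011360640673760325)) base (array([ 0.6043, -0.198 ]), np.float64(0.0006032493593527578))
scene disc (array([ 0.6039, -0.197 ]), np.float64(0.0009102034928346809)) pan (array([ 0.6041, -0.1993]), np.float64(0.0011404201798333323)) base (array([ 0.6042, -0.1981]), np.float64(0.0006528046122398213))
top disc (array([ 0.6028, -0.1984]), np.float64(0.0006326968804146193)) pan (array([ 0.6039, -0.2002]), np.float64(0.0011623517751009986)) base (array([ 0.6029, -0.1973]), np.float64(0.0007819155141880135))
top disc (array([ 0.6028, -0.1984]), np.float64(0.0006352382501719802)) pan (array([ 0.6038, -0.2002]), np.float64(0.0011790561293853637)) base (array([ 0.603 , -0.1973]), np.float64(0.0007880633151420862))
```

The large disc lies concentric on the pan. The top-view disc at about (351,235) in the crop matches a centred one once parallax is allowed for. Measured, it is within about 1.5 mm. Next is the medium disc.

Emit:
play_rows(targets=[[[0.0009, -0.0004, 0.025], [0, 0, 0], 0.0876], [[0.0009, -0.0004, 0.05], [0, 0, 0], 0.0876], [[0.0009, -0.0004, 0.07], [0, 0, 0], 0.0876], [[0.0009, -0.0004, 0.0775], [0, 0, 0], 0.075], [[0.0009, -0.0004, 0.0775], [0, 0, 0], 0.07]])

```text
time: 9.0
eef_pos: [0.5255, 0.0726, 0.0201]
ee_rot: [3.141, -0.001, -0.0]
force: [0.5, 0.4, -0.2]
grip_width: 0.841
```

Emit:
play_rows(targets=[[[0, 0, 0], [0, 0, 0], 0.058], [[0, 0, 0], [0, 0, 0], 0.048], [[0, 0, 0], [0, 0, 0], 0.042], [[0, 0, 0], [0, 0, 0], 0.036], [[0, 0, 0], [0, 0, 0], 0.036]])

```text
time: 9.62
eef_pos: [0.5255, 0.0734, 0.0204]
ee_rot: [-3.141, -0.001, -0.001]
force: [-0.6, 0.4, 5.5]
grip_width: 0.515
```

```bash
python3 -c "
from h import *
go(.5255,.0735,.0205)"
```

```text
t 9.625 pos [0.5255 0.0734 0.0204] yaw 0.031189600658032817 w 0.0451355352009606 F [-0.5936  0.3746  5.452 ]
shift [ 0.     -0.0001 -0.0001] turn [-0.0003 -0.0007  0.0005] dist 0.00018888812537201893
```

Emit:
play_rows(targets=[[[0, 0, -0.01], [0, 0, 0], 0.036], [[0, 0, -0.035], [0, 0, 0], 0.036], [[0.005, 0.01, -0.07], [0, 0, 0], 0.036], [[0.015, 0.04, -0.11], [0, 0, 0], 0.036], [[0.027, 0.08, -0.13], [0, 0, 0], 0.036]])

```text
time: 10.25
eef_pos: [0.5531, -0.007, 0.1527]
ee_rot: [-3.141, -0.003, -0.005]
force: [1.9, 0.5, -1.7]
grip_width: 0.512
```

Emit:
play_rows(targets=[[[0.013, 0.045, 0], [0, 0, 0], 0.036], [[0.026, 0.09, 0], [0, 0, 0], 0.036], [[0.038, 0.135, 0], [0, 0, 0], 0.036], [[0.048, 0.17, 0], [0, 0, 0], 0.036], [[0.0507, 0.19, 0], [0, 0, 0], 0.036]])

```text
time: 10.88
eef_pos: [0.6027, -0.1985, 0.1496]
ee_rot: [-3.141, 0.002, 0.002]
force: [-0.6, 0.9, -2.8]
grip_width: 0.517
```

Emit:
play_rows(targets=[[[0, 0, 0], [0, 0, 0], 0.036], [[0, 0, 0], [0, 0, 0], 0.036]])

```text
time: 11.12
eef_pos: [0.6025, -0.1962, 0.1498]
ee_rot: [-3.141, -0.0, 0.001]
force: [-0.5, -0.1, -1.6]
grip_width: 0.514
```

```bash
python3 -c "
from h import *
go(.6032,-.1973,.0945)"
```

```text
t 11.125 pos [ 0.6025 -0.1962  0.1498] yaw 0.017110839248389662 w 0.0449829629830986 F [-0.5492 -0.0965 -1.6091]
shift [0.0007 0.0011 0.0553] turn [-0.0003  0.0004  0.0003] dist 0.055329395477007035
```

Emit:
play_rows(targets=[[[0.0007, 0.0011, 0.015], [0, 0, 0], 0.036], [[0.0007, 0.0011, 0.03], [0, 0, 0], 0.036], [[0.0007, 0.0011, 0.042], [0, 0, 0], 0.036], [[0.0007, 0.0011, 0.05], [0, 0, 0], 0.036], [[0.0007, 0.0011, 0.053], [0, 0, 0], 0.036]])

```text
time: 11.75
eef_pos: [0.6033, -0.1979, 0.096]
ee_rot: [3.142, 0.0, -0.002]
force: [0.5, -0.4, -1.9]
grip_width: 0.514
```

Emit:
play_rows(targets=[[[0, 0, 0.0008], [0, 0, 0], 0.036], [[0, 0, 0.0015], [0, 0, 0], 0.036], [[0, 0, 0.002], [0, 0, 0], 0.036], [[0, 0, 0.002], [0, 0, 0], 0.036]])

```text
time: 12.25
eef_pos: [0.6037, -0.198, 0.0951]
ee_rot: [3.142, 0.0, 0.001]
force: [0.1, -0.3, -2.0]
grip_width: 0.517
```

```bash
python3 -c "
from h import *
go(.6032,-.1973,.0935)"
```

```text
t 12.25 pos [ 0.6037 -0.198   0.0951] yaw 0.011829679238219462 w 0.045266786213170235 F [ 0.0784 -0.2727 -1.979 ]
shift [-0.0005 -0.0007  0.0016] turn [ 0.     -0.0004  0.0002] dist 0.0017936392569482202
```

Emit:
play_rows(targets=[[[-0.0003, -0.0005, 0.0005], [0, 0, 0], 0.036], [[-0.0003, -0.0005, 0.001], [0, 0, 0], 0.036], [[-0.0003, -0.0005, 0.001], [0, 0, 0], 0.036]])

```text
time: 12.62
eef_pos: [0.6033, -0.1974, 0.0938]
ee_rot: [-3.142, -0.0, 0.0]
force: [0.0, 0.0, -2.2]
grip_width: 0.515
```

Emit:
play_rows(targets=[[[0, 0, 0.0003], [0, 0, 0], 0.036], [[0, 0, 0.0006], [0, 0, 0], 0.036], [[0, 0, 0.0006], [0, 0, 0], 0.036]])

```text
time: 13.0
eef_pos: [0.6033, -0.1975, 0.0935]
ee_rot: [3.142, 0.0, 0.0]
force: [-1.7, 1.1, 0.3]
grip_width: 0.514
```

Emit:
play_rows(targets=[[[0, 0, 0.0002], [0, 0, 0], 0.036], [[0, 0, 0.0002], [0, 0, 0], 0.05], [[0, 0, 0.0002], [0, 0, 0], 0.06], [[0, 0, 0.0002], [0, 0, 0], 0.07], [[0, 0, 0.0002], [0, 0, 0], 0.08]])

```text
time: 13.62
eef_pos: [0.6034, -0.1975, 0.093]
ee_rot: [3.142, 0.0, 0.0]
force: [-0.3, 0.4, -0.5]
grip_width: 0.853
```

Emit:
play_rows(targets=[[[0, 0, -0.01], [0, 0, 0], 0.08], [[0, 0, -0.03], [0, 0, 0], 0.08], [[0, -0.01, -0.055], [0, 0, 0], 0.0876], [[0.005, -0.05, -0.07], [0, 0, 0], 0.0876], [[0.01, -0.1, -0.07], [0, 0, 0], 0.0876]])

```text
time: 14.25
eef_pos: [0.6144, -0.0971, 0.1656]
ee_rot: [-3.142, 0.002, -0.006]
force: [1.0, 0.7, 0.4]
grip_width: 0.999
```

```bash
python3 -c "
from h import *
go(.6318,.0953,.1)"
```

```text
t 14.25 pos [ 0.6144 -0.0971  0.1656] yaw -0.07927778827850832 w 0.08751694478683815 F [0.9719 0.739  0.4312]
shift [ 0.0169 -0.1925  0.0656] turn [-0.     -0.0037 -0.0014] dist 0.20404671692929036
```

Emit:
play_rows(targets=[[[0.004, -0.045, 0.01], [0, 0, 0], 0.0876], [[0.008, -0.095, 0.03], [0, 0, 0], 0.0876], [[0.013, -0.145, 0.045], [0, 0, 0], 0.0876], [[0.016, -0.182, 0.06], [0, 0, 0], 0.0876], [[0.017, -0.1925, 0.0655], [0, 0, 0], 0.0876]])

```text
time: 14.88
eef_pos: [0.6301, 0.0972, 0.0972]
ee_rot: [3.141, 0.004, -0.001]
force: [-0.2, -0.6, 0.6]
grip_width: 0.999
```

Emit:
play_rows(targets=[[[0, 0, 0], [0, 0, 0], 0.0876], [[0, 0, 0], [0, 0, 0], 0.0876]])

```text
time: 15.12
eef_pos: [0.6305, 0.0942, 0.0983]
ee_rot: [-3.141, 0.001, -0.001]
force: [0.2, -0.9, 0.3]
grip_width: 0.997
```

```bash
python3 - <<'E'
from h import *
for n in("scene","top"):
    p,d=r.grab_frame(n);np.savez(f"{n}2.npz",p=p,d=d)
    q=p[75:190,140:280] if n=="scene" else p[140:275,260:395]
    cv2.imwrite(f"pics/{n}2.png",cv2.resize(q,None,fx=4,fy=4,interpolation=2))
    print(n,"L",arc(n,p,(.603,-.197),.076,.030),"M",arc(n,p,(.603,-.197),.090,.023),"Mbase",arc(n,p,(.603,-.197),.076,.023,sgn=1))
go(.6318,.0953,.0205)
E
```

```text
scene L (array([ 0.6037, -0.1968]), np.float64(0.0022675785615341136)) M (array([ 0.6042, -0.1975]), np.float64(0.001474324233259909)) Mbase (array([ 0.6035, -0.198 ]), np.float64(0.0018105500945411722))
top L (array([ 0.6029, -0.1984]), np.float64(0.0006410995384062393)) M (array([ 0.6036, -0.1991]), np.float64(0.0008792685960301081)) Mbase (array([ 0.6025, -0.1983]), np.float64(0.00045473846993785767))
t 15.225 pos [0.6305 0.094  0.0983] yaw -0.06513161276396982 w 0.0877476892799948 F [-0.1441  0.3405  0.0158]
shift [ 0.0012 -0.0013  0.0778] turn [-0.0003 -0.0009 -0.0011] dist 0.077855441479464
```

View pics/scene2.png

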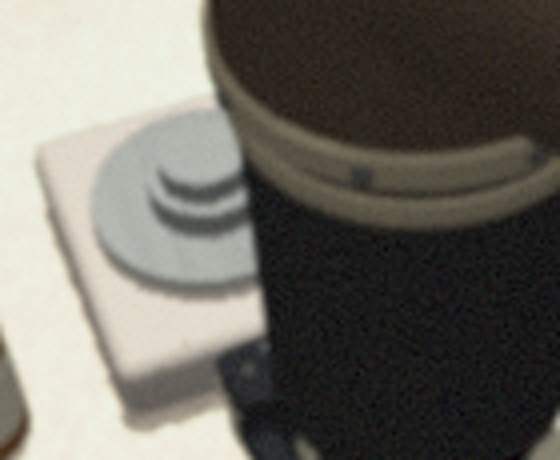

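View pics/top2.png

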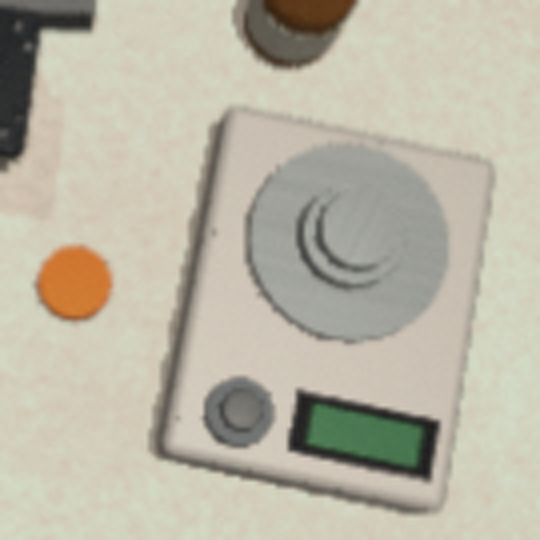

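The medium disc sits concentric on the large one in both views; the arcs agree within about 1 mm. The scene view is partly hidden by the arm. Now the small disc.

Emit:
play_rows(targets=[[[0.0012, -0.0013, 0.025], [0, 0, 0], 0.0876], [[0.0012, -0.0013, 0.05], [0, 0, 0], 0.0876], [[0.0012, -0.0013, 0.07], [0, 0, 0], 0.08], [[0.0012, -0.0013, 0.077], [0, 0, 0], 0.07], [[0.0012, -0.0013, 0.077], [0, 0, 0], 0.06]])

```text
time: 15.85
eef_pos: [0.6316, 0.0958, 0.0208]
ee_rot: [3.141, -0.001, -0.0]
force: [0.5, -0.3, -0.3]
grip_width: 0.748
```

Emit:
play_rows(targets=[[[0, 0, 0], [0, 0, 0], 0.05], [[0, 0, 0], [0, 0, 0], 0.04], [[0, 0, 0], [0, 0, 0], 0.032], [[0, 0, 0], [0, 0, 0], 0.025], [[0, 0, 0], [0, 0, 0], 0.025]])

```text
time: 16.48
eef_pos: [0.6316, 0.0965, 0.021]
ee_rot: [-3.142, -0.001, -0.001]
force: [-1.2, 0.5, 5.2]
grip_width: 0.378
```

```bash
python3 -c "
from h import *
go(.6318,.0953,.0205)"
```

```text
t 16.475 pos [0.6316 0.0965 0.021 ] yaw 0.0270159513315187 w 0.03315656703779545 F [-1.1764  0.5057  5.1985]
shift [0.0002 0.0012 0.0005] turn [-0.0001 -0.0005  0.0005] dist 0.001277706988186139
```

Emit:
play_rows(targets=[[[0, 0, -0.01], [0, 0, 0], 0.025], [[0, 0, -0.035], [0, 0, 0], 0.025], [[-0.002, 0.01, -0.075], [0, 0, 0], 0.025], [[-0.006, 0.04, -0.115], [0, 0, 0], 0.025], [[-0.01, 0.085, -0.14], [0, 0, 0], 0.025]])

```text
time: 17.1
eef_pos: [0.6221, 0.0115, 0.1632]
ee_rot: [-3.141, -0.004, -0.004]
force: [0.6, 0.1, -0.9]
grip_width: 0.375
```

Emit:
play_rows(targets=[[[-0.004, 0.045, 0], [0, 0, 0], 0.025], [[-0.009, 0.095, 0], [0, 0, 0], 0.025], [[-0.014, 0.145, 0], [0, 0, 0], 0.025], [[-0.017, 0.19, 0], [0, 0, 0], 0.025], [[-0.0184, 0.209, 0], [0, 0, 0], 0.025]])

```text
time: 17.73
eef_pos: [0.6024, -0.1998, 0.1608]
ee_rot: [-3.142, 0.003, 0.0]
force: [0.3, 0.6, -1.5]
grip_width: 0.373
```

Emit:
play_rows(targets=[[[0, 0, 0], [0, 0, 0], 0.025], [[0, 0, 0], [0, 0, 0], 0.025]])

```text
time: 17.98
eef_pos: [0.6032, -0.1969, 0.1606]
ee_rot: [-3.141, -0.001, -0.0]
force: [1.0, -0.1, -0.5]
grip_width: 0.374
```

```bash
python3 -c "
from h import *
go(.6032,-.1975,.1105)"
```

```text
t 17.975 pos [ 0.6032 -0.1969  0.1606] yaw 0.028515177742520305 w 0.032802201214918454 F [ 1.0208 -0.1091 -0.5343]
shift [0.     0.0006 0.0501] turn [-0.0002 -0.      0.0005] dist 0.05010588497339224
```

Emit:
play_rows(targets=[[[0, 0.0006, 0.012], [0, 0, 0], 0.025], [[0, 0.0006, 0.025], [0, 0, 0], 0.025], [[0, 0.0006, 0.038], [0, 0, 0], 0.025], [[0, 0.0006, 0.047], [0, 0, 0], 0.025], [[0, 0.0006, 0.05], [0, 0, 0], 0.025]])

```text
time: 18.6
eef_pos: [0.6027, -0.1982, 0.1095]
ee_rot: [-3.142, -0.0, 0.002]
force: [-0.1, -0.7, -0.5]
grip_width: 0.376
```

Emit:
play_rows(targets=[[[0, 0, 0.0005], [0, 0, 0], 0.025], [[0, 0, 0.001], [0, 0, 0], 0.025], [[0, 0, 0.0015], [0, 0, 0], 0.025], [[0, 0, 0.0015], [0, 0, 0], 0.025]])

```text
time: 19.1
eef_pos: [0.6032, -0.1983, 0.1093]
ee_rot: [3.142, 0.0, 0.001]
force: [-0.0, 0.5, -0.8]
grip_width: 0.375
```

```bash
python3 -c "
from h import *
go(.6032,-.1975,.108)"
```

```text
t 19.1 pos [ 0.6032 -0.1983  0.1093] yaw 0.005483881932350673 w 0.032873733339646695 F [-0.0056  0.5057 -0.8473]
shift [ 0.     -0.0008  0.0013] turn [ 0.     -0.0005  0.0001] dist 0.0015265242135930651
```

Emit:
play_rows(targets=[[[0, -0.0006, 0.0005], [0, 0, 0], 0.025], [[0, -0.0006, 0.001], [0, 0, 0], 0.025], [[0, -0.0006, 0.001], [0, 0, 0], 0.025]])

```text
time: 19.48
eef_pos: [0.6031, -0.1976, 0.1081]
ee_rot: [3.142, 0.001, 0.0]
force: [0.2, 0.3, -0.8]
grip_width: 0.372
```

Emit:
play_rows(targets=[[[0, 0, 0.0003], [0, 0, 0], 0.025], [[0, 0, 0.0005], [0, 0, 0], 0.025], [[0, 0, 0.0005], [0, 0, 0], 0.025]])

```text
time: 19.85
eef_pos: [0.6032, -0.1976, 0.108]
ee_rot: [3.141, 0.001, 0.0]
force: [-2.7, 1.2, 5.3]
grip_width: 0.373
```

Contact. Releasing.

Emit:
play_rows(targets=[[[0, 0, 0], [0, 0, 0], 0.035], [[0, 0, 0], [0, 0, 0], 0.045], [[0, 0, 0], [0, 0, 0], 0.055], [[0, 0, 0], [0, 0, 0], 0.065], [[0, 0, 0], [0, 0, 0], 0.075]])

```text
time: 20.48
eef_pos: [0.6031, -0.1977, 0.1075]
ee_rot: [-3.142, -0.0, 0.0]
force: [-0.4, 0.3, 0.4]
grip_width: 0.795
```

Emit:
play_rows(targets=[[[0, 0, -0.01], [0, 0, 0], 0.075], [[0, 0, -0.03], [0, 0, 0], 0.075], [[0, 0, -0.055], [0, 0, 0], 0.075], [[-0.03, -0.03, -0.07], [0, 0, 0], 0.06], [[-0.07, -0.07, -0.07], [0, 0, 0], 0.04]])

```text
time: 21.1
eef_pos: [0.5338, -0.1275, 0.1793]
ee_rot: [3.141, -0.002, 0.005]
force: [0.5, 1.0, 0.6]
grip_width: 0.694
```

Emit:
play_rows(targets=[[[-0.03, -0.04, 0], [0, 0, 0], 0.02], [[-0.06, -0.09, 0], [0, 0, 0], 0.01], [[-0.08, -0.13, 0], [0, 0, 0], 0], [[-0.08, -0.13, 0], [0, 0, 0], 0]])

```text
time: 21.6
eef_pos: [0.4524, 0.0044, 0.1789]
ee_rot: [-3.14, -0.007, -0.004]
force: [-0.3, -0.3, 0.7]
grip_width: 0.235
```

```bash
python3 - <<'E'
from h import *
c0=(.603,-.197)
for n in("scene","top"):
    p,d=r.grab_frame(n);np.savez(f"{n}3.npz",p=p,d=d)
    q=p[75:190,140:280] if n=="scene" else p[140:275,260:395]
    cv2.imwrite(f"pics/{n}3.png",cv2.resize(q,None,fx=4,fy=4,interpolation=2))
    print(n,"L",arc(n,p,c0,.076,.030),"M",arc(n,p,c0,.090,.023),"S",arc(n,p,c0,.102,.017),"Sb",arc(n,p,c0,.09,.017,sgn=1))
    # key top disc: dark edge
    k=(.4955,-.1415);print("key",arc(n,p,k,.067,.012,span=.004),arc(n,p,k,.058,.020,sgn=1,half=170,span=.005))
go(.4950,-.142,.12)
E
```

```text
scene L (array([ 0.6041, -0.1969]), np.float64(0.0008416341236875321)) M (array([ 0.6047, -0.1969]), np.float64(0.0011477769468780604)) S (array([ 0.6047, -0.1974]), np.float64(0.001103965071518202)) Sb (array([ 0.6041, -0.1992]), np.float64(0.0005497674830798069))
key (array([ 0.4956, -0.1442]), np.float64(0.0012096841279713032)) (array([ 0.4986, -0.1382]), np.float64(0.0011853806599021143))
top L (array([ 0.6029, -0.1984]), np.float64(0.0006444022244099652)) M (array([ 0.6035, -0.1991]), np.float64(0.0008331021175588358)) S (array([ 0.6044, -0.1989]), np.float64(0.0008466026457221089)) Sb (array([ 0.6029, -0.1984]), np.float64(0.0005060182932892206))
key (array([ 0.4949, -0.1463]), np.float64(0.0008909440130026177)) (array([ 0.4925, -0.144 ]), np.float64(0.0005182529048221318))
t 21.7 pos [0.4535 0.0028 0.1785] yaw 0.11722158022175941 w 0.012597350224967642 F [-0.2084 -0.1589 -0.8405]
shift [0.0411 0.1449 0.0585] turn [-0.0005 -0.0016  0.002 ] dist 0.16158015842927595
```

View pics/scene3.png

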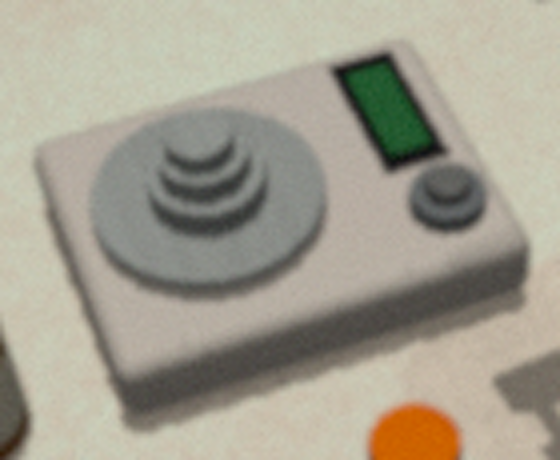

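View pics/top3.png

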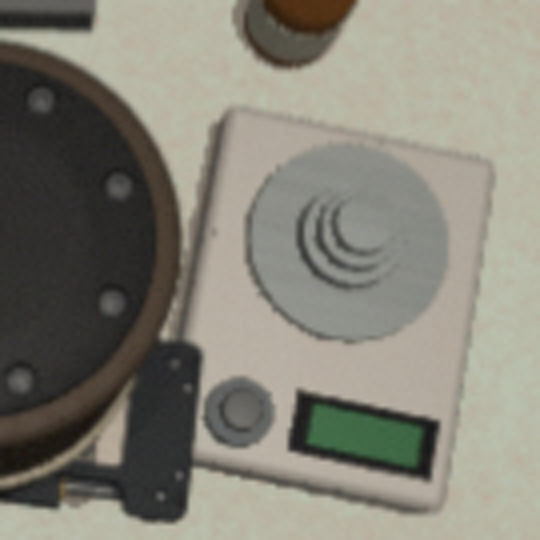

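```bash
python3 - <<'E'
from h import *
print(cast("scene",[(252.25,121)],.067),cast("top",[(320,242.25)],.067))
ex=np.radians(-5.5);c,s=np.cos(ex),np.sin(ex)
print(np.array([.6033,-.1978])+np.array([[c,-s],[s,c]])@[-.113,.045])
go(.4950,-.142,.10)
E
```

```text
[[ 0.4967 -0.1383  0.067 ]] [[ 0.4926 -0.1444  0.067 ]]
[ 0.4951 -0.1422]
t 21.7 pos [0.4535 0.0028 0.1785] yaw 0.11722158022175941 w 0.012597350224967642 F [-0.2084 -0.1589 -0.8405]
shift [0.0411 0.1449 0.0785] turn [-0.0005 -0.0016  0.002 ] dist 0.1698452313264069
```

Emit:
play_rows(targets=[[[0.012, 0.04, 0.01], [0, 0, 0], 0], [[0.025, 0.085, 0.03], [0, 0, 0], 0], [[0.036, 0.125, 0.05], [0, 0, 0], 0], [[0.041, 0.145, 0.07], [0, 0, 0], 0], [[0.041, 0.145, 0.0785], [0, 0, 0], 0]])

```text
time: 22.32
eef_pos: [0.4937, -0.1452, 0.0975]
ee_rot: [3.141, -0.006, -0.004]
force: [-0.7, 0.1, 0.1]
grip_width: 0.002
```

Emit:
play_rows(targets=[[[0, 0, 0], [0, 0, 0], 0], [[0, 0, 0], [0, 0, 0], 0]])

```text
time: 22.58
eef_pos: [0.4945, -0.1424, 0.0998]
ee_rot: [3.142, 0.001, 0.002]
force: [0.9, 0.2, 0.3]
grip_width: 0.007
```

```bash
python3 - <<'E'
from h import *
go(.4950,-.142,.0765)
E
```

```text
t 22.575 pos [ 0.4945 -0.1424  0.0998] yaw 0.041839097478256086 w 0.000570581683995841 F [0.9277 0.1981 0.3376]
shift [ 0.0005 -0.0004  0.0233] turn [ 0.0001 -0.001   0.0007] dist 0.023289812394796792
```

Emit:
play_rows(targets=[[[0, 0, 0.01], [0, 0, 0], 0], [[0, 0, 0.017], [0, 0, 0], 0], [[0, 0, 0.02], [0, 0, 0], 0], [[0, 0, 0.022], [0, 0, 0], 0], [[0, 0, 0.0235], [0, 0, 0], 0]])

```text
time: 23.2
eef_pos: [0.4941, -0.1425, 0.076]
ee_rot: [3.142, 0.001, -0.0]
force: [-6.2, 6.6, 19.2]
grip_width: 0.003
```

Emit:
play_rows(targets=[[[0, 0, 0], [0, 0, 0], 0], [[0, 0, 0], [0, 0, 0], 0]])

```text
time: 23.45
eef_pos: [0.4941, -0.1425, 0.0762]
ee_rot: [-3.141, -0.001, -0.0]
force: [-4.2, 4.9, 8.9]
grip_width: 0.002
```

Emit:
play_rows(targets=[[[0, 0, -0.003], [0, 0, 0], 0], [[0, 0, -0.015], [0, 0, 0], 0], [[0, 0, -0.04], [0, 0, 0], 0], [[-0.01, -0.03, -0.08], [0, 0, 0], 0], [[-0.02, -0.08, -0.11], [0, 0, 0], 0]])

```text
time: 24.08
eef_pos: [0.4742, -0.0628, 0.1875]
ee_rot: [3.141, -0.004, 0.002]
force: [1.1, 0.2, -0.4]
grip_width: 0.002
```

Emit:
play_rows(targets=[[[-0.01, -0.04, 0], [0, 0, 0], 0], [[-0.02, -0.08, 0], [0, 0, 0], 0], [[-0.02, -0.1, 0], [0, 0, 0], 0], [[-0.02, -0.1, 0], [0, 0, 0], 0], [[-0.02, -0.1, 0], [0, 0, 0], 0]])

```text
time: 24.7
eef_pos: [0.4541, 0.037, 0.1858]
ee_rot: [3.142, 0.001, 0.0]
force: [-0.1, -0.5, 0.3]
grip_width: 0.008
```

```bash
python3 - <<'E'
from h import *
c0=(.603,-.197)
for n in("scene","top"):
    p,d=r.grab_frame(n);np.savez(f"{n}4.npz",p=p,d=d)
    q=p[75:190,140:280] if n=="scene" else p[140:275,260:395]
    cv2.imwrite(f"pics/{n}4.png",cv2.resize(q,None,fx=4,fy=4,interpolation=2))
    print(n,"L",arc(n,p,c0,.076,.030),"M",arc(n,p,c0,.090,.023),"S",arc(n,p,c0,.102,.017))
    a=np.load(n+"3.npz")["p"];sl=(slice(110,135),slice(240,265)) if n=="scene" else (slice(230,255),slice(310,332))
    print("key patch diff",np.abs(a[sl].astype(int)-p[sl]).mean(), "depth",np.median(np.load(n+"3.npz")["d"][sl][11:14,11:14]),np.median(np.load(n+"0.npz")["d"][sl][11:14,11:14]),np.median(d[sl][11:14,11:14]))
print(r.sense())
E
```

```text
scene L (array([ 0.6042, -0.1967]), np.float64(0.000726233397793231)) M (array([ 0.6047, -0.1972]), np.float64(0.0010451283562504764)) S (array([ 0.605 , -0.1975]), np.float64(0.001082368873051345))
key patch diff 3.0805333333333333 depth 0.8161582 0.81603175 0.8162822
top L (array([ 0.6029, -0.1984]), np.float64(0.0006651149492388773)) M (array([ 0.6031, -0.1994]), np.float64(0.0013044107824130768)) S (array([ 0.6043, -0.1988]), np.float64(0.0008262117328734305))
key patch diff 5.536363636363636 depth 0.88048196 0.8800314 0.8806596
{'time': 24.8, 'joint_pos': array([ 0.5152,  0.0382, -0.5321,  0.0001, -1.0006,  1.0549]), 'qvel': array([-0.0036,  0.0013, -0.0011, -0.0008, -0.0005, -0.0045]), 'effort': array([  0.2861, -29.585 ,  26.3816,   6.2067,   0.0845,   0.0078]), 'eef_pos': array([0.454 , 0.0366, 0.1856]), 'ee_rot': array([ 3.1414, -0.0011, -0.0003]), 'force': array([-1.0076, -0.5313,  0.2945]), 'ft_torque': array([-0.0204, -0.0498, -0.0224]), 'grip_width': 0.003059110742290783}
```

View pics/scene4.png

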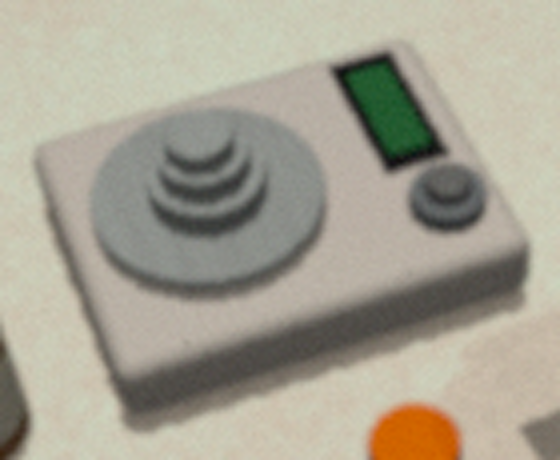

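View pics/top4.png

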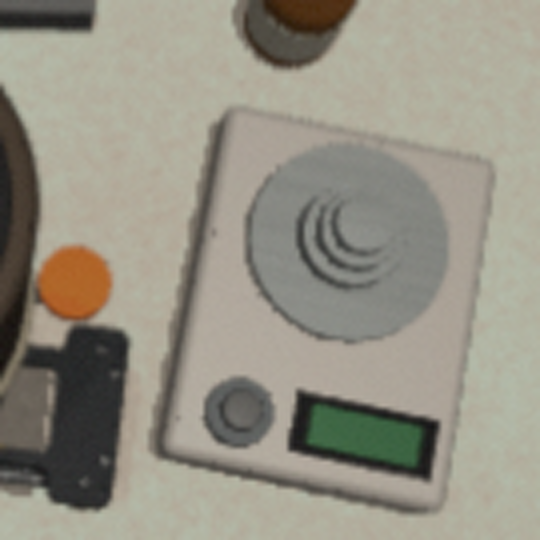

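The stack stands unchanged on the pan at crop (205,170) in the scene view and (360,230) in the top view. The key at crop (449,184) and (240,409) looks as it did before the press. The arm is clear, so I am handing in.

```bash
python3 -c "
from bench import r
print(r.hand_in())"
```

```text
the job is handed in; nothing more can be done
None
```

I placed the large, medium and small discs on the pan in that order. Each was lowered to contact, released, and the gripper backed off before the next. I then pressed the key with closed fingers and backed the arm away. The job was handed in at about 25 s, and no verdict was reported.

- **Stack:** In both views the discs look flat and concentric. The fitted disc centres agree with each other to about 1.5 mm in each view. The estimates of the pan centre differ by up to about 4 mm between cameras and fits. From their average, I put the stack within about 2 mm of the pan centre (limit 7 mm).
- **Key press:** The fingertips reached 62 mm above the table, the key's fully-down height, and the force then rose to 19 N (about 4 N is needed). The joint value itself can't be read.
- **Key back up:** The key looks the same as before the press, and its depth reading is within 1 mm of the earlier ones.
- **Bystanders:** The arm kept clear of the bottle, dish and rack, and showed no unexpected contact force. The last crops show only parts of the bottle and rack, which look unmoved, and not the dish. I did not measure the final position of any of the three.

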